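Sort the pulled power-supply parts into their stock bins

TASK

Sort the loose finned heatsink, can capacitor and small transformer: stand each upright in the empty near half of the blue bin that already holds one of its kind, lowering it gently rather than dropping it in. The heatsink stands tight between two circuit boards and its bin is too tight for fingers at its ends, so lift it out by its ends, stand it on the rubber mat and let go, then take it again across its thickness and set it in its bin lined up the same way as the heatsink already there. Leave everything else where it is.

Things in the scene. Friction and masses are not known exactly. Their poses are not given: they have to be found in the camera images.
- heatsink: Bare aluminium finned heatsink, a block 28 mm thick (its x) x 60 mm long (its y) x 52 mm tall (its z), about 0.12 kg; origin at the centre of its underside, z up. It stands upright in the holder between two boards with 4 mm free on each of its two broad sides, so there it can only be gripped by its two narrow ends (across its 60 mm length, along its y).
- capacitor: Black upright can capacitor with an aluminium top and two short brass terminals: cylinder 40 mm diameter, 50 mm tall (terminals to 56 mm), about 0.09 kg; origin at the centre of its underside, z up. Stands on the bench.
- transformer: Small open transformer, dark steel core 24 mm (its x) x 48 mm (its y) x 44 mm tall, with a copper winding in the middle bulging to 40 mm along its x (the winding spans 28 mm of its y and heights 9 to 35 mm); about 0.16 kg; origin at the centre of its underside, z up. Stands on the bench; a good grip is across the 48 mm core, along its y.
- holder: Fixed grey base plate 90 mm (x) x 66 mm (y) x 8 mm thick, with two upright green circuit boards 54 mm long and 52 mm tall (tops 60 mm above the bench) parallel to its y axis, one on each side of the heatsink, inner faces 36 mm apart. Origin at the centre of its underside; the heatsink stands on its plate.
- mat: Fixed flat black rubber mat 130 x 130 mm, 3 mm thick, free of things; origin at the centre of its underside.
- bin_sinks: Fixed open blue bin, one of three alike, told by its contents: 165 mm (its x, pointing away from the robot) x 142 mm (its y) x 60 mm tall, walls and floor 4 mm, a full-height divider wall across the middle (x = 0). The far half (+x) holds, fixed, a heatsink like the loose one, standing with its 60 mm length along the bin's x axis; the near half (-x) is empty, about 76 mm (x) x 134 mm (y) inside. Origin at the centre of its underside.
- bin_sinks_free (a point): Centre of the inner floor (4 mm above the bench) of the empty near half of the heatsink bin; axes as the bin's.
- bin_caps: Fixed open blue bin, one of three alike, told by its contents: 165 mm (its x, pointing away from the robot) x 142 mm (its y) x 60 mm tall, walls and floor 4 mm, a full-height divider wall across the middle (x = 0). The far half (+x) holds, fixed, a can capacitor like the loose one, standing; the near half (-x) is empty, about 76 mm (x) x 134 mm (y) inside. Origin at the centre of its underside.
- bin_caps_free (a point): Centre of the inner floor (4 mm above the bench) of the empty near half of the capacitor bin; axes as the bin's.
- bin_transformers: Fixed open blue bin, one of three alike, told by its contents: 165 mm (its x, pointing away from the robot) x 142 mm (its y) x 60 mm tall, walls and floor 4 mm, a full-height divider wall across the middle (x = 0). The far half (+x) holds, fixed, a transformer like the loose one, standing; the near half (-x) is empty, about 76 mm (x) x 134 mm (y) inside. Origin at the centre of its underside.
- bin_transformers_free (a point): Centre of the inner floor (4 mm above the bench) of the empty near half of the transformer bin; axes as the bin's.
- screwdriver: Black-handled screwdriver lying on the bench, 160 mm long, lying along its x. A bystander; origin at its underside or grip.
- core: Small dark ring core lying flat, 36 mm diameter, 12 mm tall. A bystander; origin at its underside or grip.
- relay: Small clear relay 22 x 30 x 26 mm tall. A bystander; origin at its underside or grip.
- flat_board: Loose green circuit board lying flat, 110 x 75 mm, up to 22 mm tall with its parts. A bystander; origin at its underside or grip.
- jar: Small glass jar, 48 mm diameter, 65 mm tall. A bystander; origin at its underside or grip.
- spray: Aluminium spray can, 52 mm diameter, 150 mm tall. A bystander; origin at its underside or grip.
Not all that is in view belongs to the job. Leave any yellow look-alike of the bin_sinks alone.

How it is judged:
By the outcome, as a careful person would: the job done as asked, in the order asked, and still so for the second after the job is handed in, with the robot touching nothing.
It also fails if it takes over 72 s, if anything falls off the work surface, if the arm or the gripper's body presses on something with over 40 N, if the wrist force passes 120 N, or if a joint passes its speed limit or range.

ROBOT

A 6-joint arm with a two-finger parallel gripper is mounted at the origin on the work surface. World frame = base frame: x ahead of the robot, y to its left, z up, the work surface at z = 0. Lengths are in m, angles in rad, forces in N, time in s.
With the tool pointing down it reaches from about 0.375 to 0.9 m from the base axis. Payload 3.1 kg.
Tool frame: the origin (TCP) lies at the very end of the fingers, on their centre line; the grasp point (between the pads) lies 19 mm behind it; z points along the fingers, y is the direction in which the jaws open and shut (so a half turn about z gives the same grasp; the last joint's range is limited). The gripper opens to 87 mm and grips with 3 to 60 N. Pads are 19 mm wide; open, the fingers measure 117 mm over their backs; the gripper's body (75 mm by 190 mm) begins 51 mm behind the grasp point.
Start: joints at [1.06, 0.527, 1.433, -0, 1.181, -0.178], TCP at [0.204, 0.591, 0.223] pointing down, gripper open.
Joint ranges: [-3.08, 3.08], [-0.75, 2.2], [0.22, 2.44], [-1.43, 4.57], [0, 2.65], [-2.85, 2.85]. Speed limits (rad/s): [2.79, 2.79, 3.14, 3.14, 3.14, 3.14].

INTERFACE

Orientations are given as a unit quaternion [x, y, z, w].
In Python, from rig import robot gives the robot as it stands.
- The arm moves only by the tool arm_command, never from a script. Its argument "targets" is a list of rows, each a list of 5 numbers: the shift along the tool's x, y, z in cm, then the turn about the tool's z in rad, then the finger opening in cm, from 0 to 8.7. In form: [[dx, dy, dz, spin, hand], ...]. A call has 1 to 5 rows; each row is the pose to reach, as a shift and turn from the pose commanded when the call began, along the tool's axes at that moment; what a row does not reach only later rows make up. A row lasts 1/8 s, in which the tool goes at most 62.5 mm and 10.7 degrees, less where a joint would pass 70% of its speed; a pose out of reach is approached as far as the arm can. A call with a gripper value outside its range is refused whole. The fingers move at their own pace and stop on an object; "newtons" is the grip in N (left out, the last holds). Time passes only in rows, so rows that repeat a pose let the fingers close. It gives the time, the measured TCP pose, the force and the opening at its end, in the units of the state.
- robot.get_obs(): the state, without advancing time (a new reading comes with each control period).
- robot.camera(name): name is "scene" or "top" or "wrist"; returns (picture, depth): 384x512x3 uint8, red, green, blue; 384x512 float32, m along the optical axis (not along the pixel's ray), 0 where there is no reading.
- robot.camera_model(name): a dict with "mtx" (3x3 intrinsics, pixels), "extrinsics" (4x4, takes a point from world to camera coordinates). Camera axes: x right, y up, looking along -z (the intrinsics and any distortion apply to the point x, -y, -z); pixel columns grow to the right and rows downward; lengths in m; the calibration is good to about 2 mm. A picture is of the moment at which its call begins: read the wrist's pose just before it. camera_model takes no time and is no camera call; for the wrist camera it gives the pose at the moment of the call.
- robot.hand_in(): hands the job in, once; it reports no verdict.
The state is a dict: "time": time; "q": joint angles; "joint_velocities": joint speeds; "joint_torque": joint torques, N m; "position": TCP position; "tool_rot": TCP orientation; "ft_force": force on the tool from outside, world axes, zero at the start; "moment": the same for the moment, N m; "grip_width": finger opening in m.
Only numpy, scipy, OpenCV 4.12 (cv2) and the standard library are available. Lean on these libraries where they do the work, as an engineer would, in place of code of your own. Each camera call takes 0.05 s, during which the arm holds its last target.

## Working session

There is one attempt and no reset: what is moved stays moved. The work goes in short steps, Python scripts to look and compute and a tool call to move; the robot and the scene stay as the last step left them, time stands still between calls to the robot, and variables do not carry over. Pictures are saved under pics/ and viewed, and the job is handed in when it is done.

Besides the shell and the picture viewer there is one more tool, called after ">>>" in YAML: its name, and indented under it one key for each argument. arm_command: Moves the arm, as the interface text tells. Its arguments: {"type":"object","properties":{"targets":{"type":"array","items":{"type":"array","items":{"type":"number"}}},"newtons":{"type":"number"}},"required":["targets"]}

```bash
ls; mkdir -p pics
cat > h.py <<'E'
import numpy as np, cv2
from rig import robot
def snap(n,f):
    m=robot.camera_model(n); p,d=robot.camera(n)
    cv2.imwrite(f'pics/{f}.png',cv2.cvtColor(p,cv2.COLOR_RGB2BGR)); np.savez(f'pics/{f}.npz',p=p,d=d,K=m['mtx'],E=m['extrinsics'])
    return p,d,m
def cloud(f):
    z=np.load(f'pics/{f}.npz');d=z['d'];K=z['K'];E=z['E']
    v,u=np.mgrid[0:384,0:512]
    x=(u-K[0,2])/K[0,0]*d;y=(v-K[1,2])/K[1,1]*d
    c=np.stack([x,-y,-d],-1); R=E[:3,:3];t=E[:3,3]
    w=(c-t)@R
    w[d==0]=np.nan
    return w,z['p']
E
python3 - <<'E'
from h import *
print(robot.get_obs())
for n in ['scene','top']:
    p,d,m=snap(n,n+'0'); print(m)
E
```

```text
pics
{'time': 0.0, 'q': array([ 1.06047216e+00,  5.28472853e-01,  1.43398148e+00,  2.29855204e-05,
        1.18139946e+00, -1.78516896e-01]), 'joint_velocities': array([-0.00019431, -0.00157028,  0.00013694, -0.00089447,  0.00104741,
       -0.00063996]), 'joint_torque': array([-9.60267171e-04, -4.40041208e+01, -1.76588649e+01,  6.33636047e-02,
        5.83223195e-02, -1.47440624e-04]), 'position': array([0.20318507, 0.59022828, 0.22154237]), 'tool_rot': array([ 1.65147835e-01,  9.86268176e-01, -1.06058191e-03, -3.91740747e-04]), 'ft_force': array([ 0.12925257,  0.29710277, -0.9550515 ]), 'moment': array([-0.02230524, -0.03893943,  0.00364154]), 'grip_width': 0.0870195156425633}
{'mtx': array([[459.15862888,   0.        , 245.13176841],
       [  0.        , 459.15862888, 186.95499358],
       [  0.        ,   0.        ,   1.        ]]), 'extrinsics': array([[ 0.49733132,  0.86750917,  0.00945541, -0.17486508],
       [-0.52993875,  0.29514143,  0.79501978,  0.20173491],
       [ 0.68689627, -0.40039902,  0.6065098 , -1.61957399],
       [ 0.        ,  0.        ,  0.        ,  1.        ]])}
{'mtx': array([[395.05289955,   0.        , 265.40874497],
       [  0.        , 395.05289955, 186.72221143],
       [  0.        ,   0.        ,   1.        ]]), 'extrinsics': array([[ 1.07766508e-02, -9.99941267e-01,  1.15153440e-03,
        -1.89674834e-02],
       [ 9.92487640e-01,  1.08366598e-02,  1.21864072e-01,
        -4.44129218e-01],
       [-1.21869393e-01, -1.70402888e-04,  9.92546131e-01,
        -1.24455574e+00],
       [ 0.00000000e+00,  0.00000000e+00,  0.00000000e+00,
         1.00000000e+00]])}
```

View pics/scene0.png

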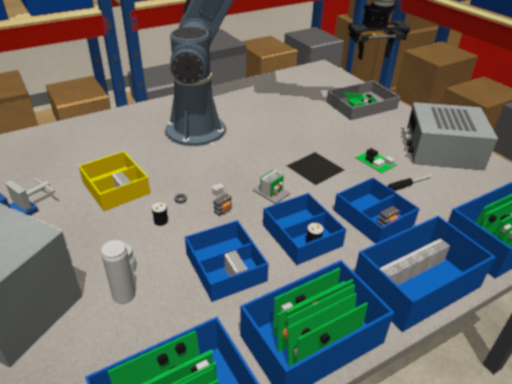

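View pics/top0.png

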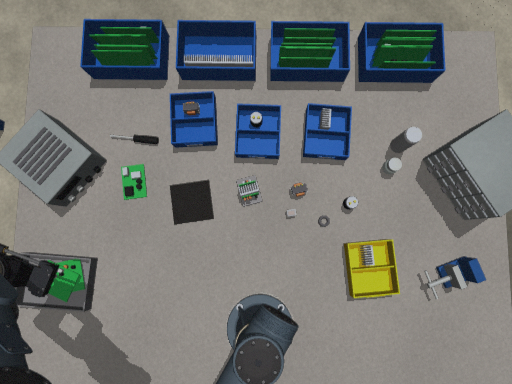

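The top picture shows the transformer bin at (193,118), the capacitor bin at (258,131) and the heatsink bin at (327,131). The holder is at (249,190), the transformer at (299,190), the capacitor at (351,203) and the mat at (192,201). A yellow look-alike stands at (372,268).

```bash
cat > m.py <<'E'
from h import *
w,p=cloud('top0')
def box(name,u0,u1,v0,v1,zlo,zhi):
    q=w[v0:v1,u0:u1].reshape(-1,3); q=q[(q[:,2]>zlo)&(q[:,2]<zhi)]
    if len(q)<4: print(name,len(q));return
    r=cv2.minAreaRect((q[:,:2]*1000).astype(np.float32))
    print(name,len(q),'rect c',np.round(r[0],1),'sz',np.round(r[1],1),'ang',round(r[2],1),'z',np.round(np.percentile(q[:,2],[5,50,95])*1000,1))
box('binT',165,222,88,152,.05,.066)
box('binC',230,285,98,162,.05,.066)
box('binS',300,356,98,162,.05,.066)
box('holder boards',232,268,172,210,.045,.075)
box('holder all',232,268,172,212,.004,.075)
box('transf',285,312,178,202,.03,.06)
box('cap',340,362,193,213,.04,.06)
box('relay',283,299,206,220,.015,.04)
box('core',315,333,212,230,.006,.03)
box('sinkfix',317,335,106,130,.05,.062)
g=cv2.cvtColor(p,cv2.COLOR_RGB2GRAY)
mk=(g<60)[175:228,165:220]; q=w[175:228,165:220][mk]; q=q[np.isfinite(q[:,0])]
r=cv2.minAreaRect((q[:,:2]*1000).astype(np.float32)); print('mat',r,np.median(q,0))
b=w[220:230,225:240].reshape(-1,3);print('bench z',np.nanmedian(b[:,2]))
E
python3 m.py
python3 - <<'E'
import cv2
a=cv2.imread('pics/top0.png')[85:235,165:365]
cv2.imwrite('pics/top0c.png',cv2.resize(a,None,fx=4,fy=4,interpolation=cv2.INTER_CUBIC))
a=cv2.imread('pics/scene0.png')[150:310,140:400]
cv2.imwrite('pics/scene0c.png',cv2.resize(a,None,fx=3,fy=3,interpolation=cv2.INTER_CUBIC))
E
```

```text
binT 438 rect c [662.4 223.6] sz [170.5 143.8] ang 4.0 z [50.5 57.9 63.3]
binC 463 rect c [624.7  12.4] sz [141.8 170.3] ang 88.4 z [50.8 57.4 63.5]
binS 506 rect c [ 625.8 -212.2] sz [142.9 170.8] ang 86.1 z [50.5 57.2 63. ]
holder boards 170 rect c [432.5  38.7] sz [54.5 59.8] ang 16.9 z [46.5 59.1 64.4]
holder all 577 rect c [429.5  39.7] sz [113.2 124.9] ang 86.5 z [ 4.6 10.6 62.1]
transf 161 rect c [ 438.5 -120.8] sz [40.  48.4] ang 15.1 z [31.6 42.7 48. ]
cap 128 rect c [ 396.1 -285.1] sz [37.7 38.1] ang 1.4 z [45.9 50.5 54.8]
relay 66 rect c [363.3 -97.4] sz [21.3 29.7] ang 9.6 z [21.  25.6 28.5]
core 67 rect c [ 340.3 -204.2] sz [32.3 32.7] ang 1.5 z [ 7.6 11.2 15.3]
sinkfix 135 rect c [ 667.8 -205.3] sz [40.7 83.5] ang 80.0 z [50.5 55.5 59.2]
mat ((395.0457763671875, 227.85975646972656), (127.59308624267578, 127.87330627441406), 8.889176368713379) [0.3943301  0.22785066 0.00308037]
bench z -0.00011762574062850162
```

View pics/top0c.png

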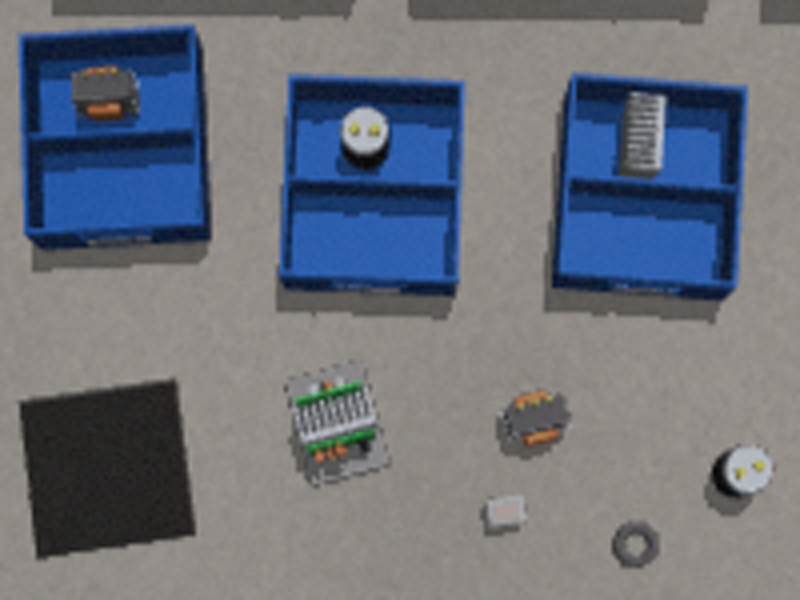

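View pics/scene0c.png

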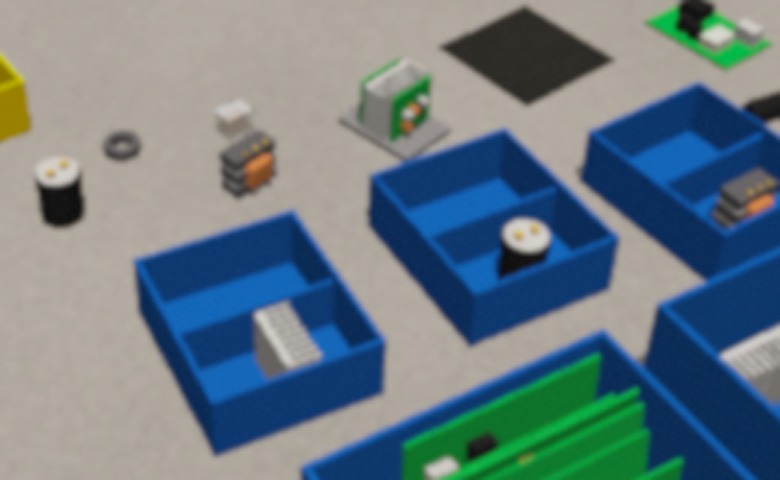

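```bash
cat > g.py <<'E'
import sys
from h import *
from scipy.spatial.transform import Rotation as R
def mv(x,y,z,yaw_deg):
    o=robot.get_obs(); r=R.from_quat(o['tool_rot']).as_matrix()
    cur=np.arctan2(r[1,1],r[0,1])
    d=r.T@(np.array([x,y,z])-o['position'])*100
    s=-(np.radians(yaw_deg)-cur); s=(s+np.pi)%(2*np.pi)-np.pi
    print('now t%.2f'%o['time'],np.round(o['position'],4),'yaw %.1f'%np.degrees(cur),'q6 %.2f'%o['q'][5],'grip %.4f'%o['grip_width'],'F',np.round(o['ft_force'],1))
    print('delta',np.round(d,2),'spin %.3f'%s,'rows',np.round(max(np.linalg.norm(d)/6.25,abs(s)/0.1867),1))
if __name__=='__main__': mv(*map(float,sys.argv[1:5]))
E
python3 g.py .43 .04 .25 102; python3 -c "
from h import *
m=robot.camera_model('wrist');E=m['extrinsics'];o=robot.get_obs()
from scipy.spatial.transform import Rotation as R
r=R.from_quat(o['tool_rot']).as_matrix();c=-E[:3,:3].T@E[:3,3]
print(r.T@(c-o['position']), E[:3,:3]@r, m['mtx'])"
```

```text
now t0.10 [0.2032 0.5904 0.2217] yaw 71.0 q6 -0.18 grip 0.0871 F [-0.2 -0.1  0.4]
delta [-39.37 -44.65  -2.76] spin -0.541 rows 9.5
[ 0.06866607 -0.00017112 -0.16111684] [[ 6.38618396e-04  9.99999373e-01  9.19606916e-04]
 [ 9.67561981e-01 -8.50225843e-04  2.52632320e-01]
 [ 2.52632944e-01  7.28441043e-04 -9.67561918e-01]] [[284.75650248   0.         254.69701095]
 [  0.         284.75650248 195.16378357]
 [  0.           0.           1.        ]]
```

>>> arm_command:
  targets:
    - [-39.4,-44.7,-2.8,-0.54,8.7]
    - [-39.4,-44.7,-2.8,-0.54,8.7]
    - [-39.4,-44.7,-2.8,-0.54,8.7]
    - [-39.4,-44.7,-2.8,-0.54,8.7]
    - [-39.4,-44.7,-2.8,-0.54,8.7]
  newtons: 15

```text
time: 0.72
position: [0.3214, 0.3044, 0.237]
tool_rot: [-0.104, 0.995, -0.0, 0.0]
ft_force: [1.6, 0.6, 0.0]
grip_width: 0.0872
```

```bash
python3 g.py .42 .04 .25 102
```

```text
now t0.72 [0.3214 0.3044 0.237 ] yaw 102.0 q6 -1.27 grip 0.0872 F [1.6 0.6 0. ]
delta [ -4.16 -27.91  -1.29] spin -0.001 rows 4.5
```

>>> arm_command:
  targets:
    - [-4.2,-27.9,-1.3,0,8.7]
    - [-4.2,-27.9,-1.3,0,8.7]
    - [-4.2,-27.9,-1.3,0,8.7]
    - [-4.2,-27.9,-1.3,0,8.7]
    - [-4.2,-27.9,-1.3,0,8.7]

```text
time: 1.35
position: [0.4208, 0.039, 0.2502]
tool_rot: [-0.102, 0.995, -0.0, 0.0]
ft_force: [0.5, 0.6, -0.5]
grip_width: 0.087
```

Run:
```python
from h import *
p,d,m=snap('wrist','w1'); print(robot.get_obs()['position'],robot.get_obs()['tool_rot'])
cv2.imwrite('pics/w1v.png',cv2.resize(cv2.imread('pics/w1.png'),(800,600)))
```

```text
[0.42280277 0.03664668 0.25043576] [-0.10210707  0.99477077 -0.00181894  0.00139727]
```

View pics/w1v.png

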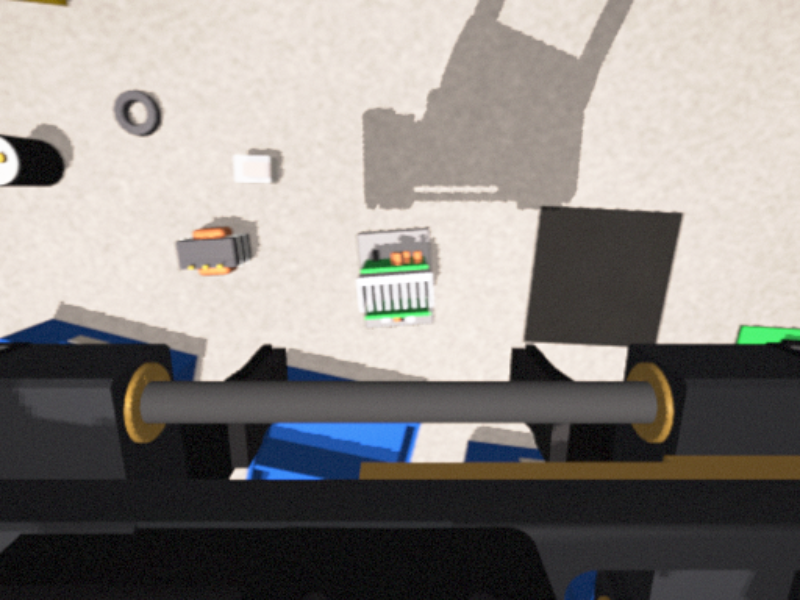

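Wrist picture: the holder is at about (395,278) with its fins nearly level, so the tool's y axis is almost aligned. The transformer is at (213,252), the mat at (603,277) and the relay at (253,168).

```bash
cat > m2.py <<'E'
from h import *
w,p=cloud('w1')
hsv=cv2.cvtColor(p,cv2.COLOR_RGB2HSV)
def rect(name,mask):
    q=w[mask]; q=q[np.isfinite(q[:,0])]
    r=cv2.minAreaRect((q[:,:2]*1000).astype(np.float32)); pts=cv2.boxPoints(r)
    e=pts[1]-pts[0]; f=pts[2]-pts[1]; L=e if np.linalg.norm(e)>np.linalg.norm(f) else f
    print(name,len(q),'c',np.round(r[0],1),'sz',np.round(r[1],1),'long yaw %.1f'%(np.degrees(np.arctan2(L[1],L[0]))%180),'z',np.round(np.percentile(q[:,2],[5,50,95])*1000,1),'mean',np.round(q.mean(0)*1000,1))
roi=np.zeros(p.shape[:2],bool); roi[140:213,222:283]=True
z=w[...,2]
grn=(hsv[...,0]>40)&(hsv[...,0]<85)&(hsv[...,1]>100)
rect('tops',roi&(z>.052)&(z<.066))
rect('sink',roi&(z>.05)&(z<.066)&~grn&(np.arange(384)[:,None]<204))
rect('green',roi&(z>.05)&grn)
rect('plate',roi&(z>.005)&(z<.07))
roi[:]=0; roi[138:182,108:165]=True
rect('transf',roi&(z>.038)&(z<.05)); rect('transf all',roi&(z>.004)&(z<.05))
a=p[130:220,215:290]; cv2.imwrite('pics/w1c.png',cv2.cvtColor(cv2.resize(a,None,fx=8,fy=6.5,interpolation=cv2.INTER_NEAREST),cv2.COLOR_RGB2BGR))
E
python3 m2.py
```

```text
tops 905 c [433.7  39.8] sz [42.4 59.8] long yaw 105.7 z [53.8 58.8 60.2] mean [431.5  39.1  58.3]
sink 668 c [434.   39.9] sz [42.2 59.8] long yaw 106.3 z [53.3 58.8 60.2] mean [431.2  39.2  58.3]
green 281 c [433.1  39.6] sz [41.1 51.9] long yaw 105.7 z [50.8 58.4 60. ] mean [431.6  39.1  57. ]
plate 2786 c [433.6  39.9] sz [89.6 65.8] long yaw 15.9 z [ 6.1 36.7 59.6] mean [427.2  38.2  32. ]
transf 711 c [ 437.3 -120.4] sz [24.2 48. ] long yaw 104.7 z [41.4 43.2 44.8] mean [ 436.8 -119.9   43.2]
transf all 1164 c [ 437.4 -121. ] sz [39.9 50.6] long yaw 105.7 z [14.8 42.5 44.4] mean [ 434.8 -116.8   37.2]
```

View pics/w1c.png

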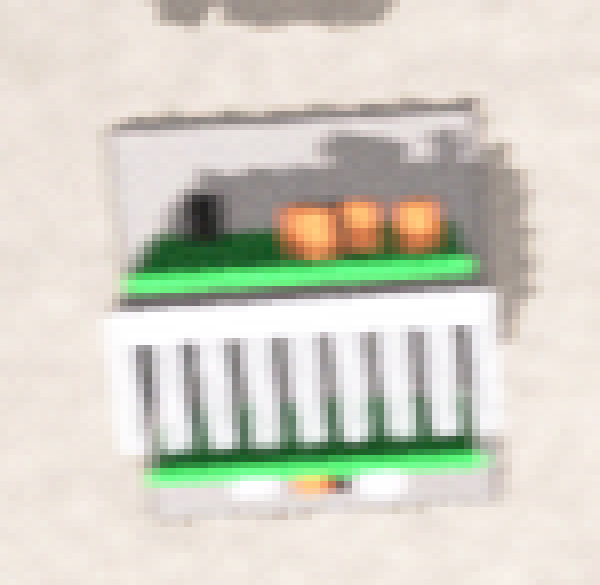

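```bash
python3 g.py .4336 .0399 .10 105.9
```

```text
now t1.40 [0.4228 0.0366 0.2504] yaw 101.7 q6 -1.95 grip 0.0870 F [ 0.2 -1.9  0.6]
delta [-1.09  0.16 15.05] spin -0.073 rows 2.4
```

>>> arm_command:
  targets:
    - [-1.1,0.1,5,-0.07,8.7]
    - [-1.1,0.1,10,-0.07,8.7]
    - [-1.1,0.1,15,-0.07,8.7]
    - [-1.1,0.1,15,-0.07,8.7]

```text
time: 1.9
position: [0.427, 0.0458, 0.0971]
tool_rot: [-0.139, 0.99, 0.002, -0.005]
ft_force: [-0.4, 0.4, 0.0]
grip_width: 0.0867
```

```bash
python3 g.py .4336 .0399 .022 105.9; python3 -c "
from h import *
print(robot.get_obs()['q'])"
```

```text
now t1.90 [0.427  0.0458 0.0971] yaw 105.9 q6 -2.00 grip 0.0867 F [-0.4  0.4  0. ]
delta [-0.54 -0.78  7.5 ] spin 0.001 rows 1.2
[-1.54537595e-01  5.06780577e-01  2.02004184e+00  1.31946892e-04
  6.25259791e-01 -2.00366159e+00]
```

>>> arm_command:
  targets:
    - [0,0,0,0,8.7]

```text
time: 2.02
position: [0.431, 0.0453, 0.101]
tool_rot: [-0.139, 0.99, -0.0, 0.001]
ft_force: [1.2, -0.6, -0.1]
grip_width: 0.0871
```

```bash
python3 g.py .4336 .0399 .022 105.9
```

```text
now t2.02 [0.431  0.0453 0.101 ] yaw 106.0 q6 -2.00 grip 0.0871 F [ 1.2 -0.6 -0.1]
delta [-0.1  -0.59  7.9 ] spin 0.001 rows 1.3
```

>>> arm_command:
  targets:
    - [-0.2,-0.6,4,0,8.7]
    - [-0.2,-0.6,4,0,8.7]
    - [-0.2,-0.6,4,0,8.7]

```text
time: 2.4
position: [0.4349, 0.0399, 0.062]
tool_rot: [-0.139, 0.99, -0.0, 0.002]
ft_force: [-0.0, -0.5, 1.3]
grip_width: 0.0868
```

```bash
python3 g.py .4336 .0399 .022 105.9
```

```text
now t2.40 [0.4349 0.0399 0.062 ] yaw 105.9 q6 -2.01 grip 0.0868 F [-0.  -0.5  1.3]
delta [0.14 0.04 4.  ] spin 0.001 rows 0.6
```

>>> arm_command:
  targets:
    - [0.1,0,2,0,8.7]
    - [0.1,0,4,0,8.7]
    - [0.1,0,4,0,8.7]

```text
time: 2.78
position: [0.4333, 0.0397, 0.021]
tool_rot: [-0.139, 0.99, -0.0, 0.0]
ft_force: [-0.3, 0.5, 0.4]
grip_width: 0.0869
```

>>> arm_command:
  targets:
    - [0,0,0,0,5.5]
    - [0,0,0,0,5.5]
    - [0,0,0,0,5.5]
    - [0,0,0,0,5.5]
  newtons: 25

```text
time: 3.28
position: [0.4331, 0.0397, 0.0205]
tool_rot: [-0.139, 0.99, -0.0, 0.0]
ft_force: [0.4, 0.4, 4.5]
grip_width: 0.0601
```

```bash
python3 g.py .4336 .0399 .12 105.9
```

```text
now t3.27 [0.4331 0.0397 0.0205] yaw 105.9 q6 -2.02 grip 0.0601 F [0.4 0.4 4.5]
delta [-0.06  0.01 -9.95] spin 0.001 rows 1.6
```

>>> arm_command:
  targets:
    - [0,0,-1.5,0,5.5]
    - [0,0,-4,0,5.5]
    - [0,0,-7,0,5.5]
    - [0,0,-10,0,5.5]
    - [0,0,-10,0,5.5]

```text
time: 3.9
position: [0.4341, 0.0395, 0.1215]
tool_rot: [-0.139, 0.99, -0.001, 0.002]
ft_force: [0.8, -0.5, -1.8]
grip_width: 0.06
```

```bash
python3 g.py .395 .228 .12 105.9
```

```text
now t3.90 [0.4341 0.0395 0.1215] yaw 105.9 q6 -2.02 grip 0.0600 F [ 0.8 -0.5 -1.8]
delta [-1.42 19.2   0.12] spin 0.001 rows 3.1
```

>>> arm_command:
  targets:
    - [-1.4,5,0,0,5.5]
    - [-1.4,11,0,0,5.5]
    - [-1.4,16,0,0,5.5]
    - [-1.4,19,1,0,5.5]
    - [-1.4,19.2,3,0,5.5]

```text
time: 4.53
position: [0.3925, 0.2299, 0.0889]
tool_rot: [-0.14, 0.99, 0.0, -0.0]
ft_force: [0.3, 0.6, -1.5]
grip_width: 0.0599
```

>>> arm_command:
  targets:
    - [0,0,2,0,5.5]
    - [0,0,4,0,5.5]
    - [0,0,5,0,5.5]
    - [0,0,5,0,5.5]

```text
time: 5.03
position: [0.3928, 0.2277, 0.0389]
tool_rot: [-0.139, 0.99, -0.0, -0.001]
ft_force: [-0.7, 0.1, -1.4]
grip_width: 0.0597
```

```bash
python3 g.py .395 .228 .016 105.9
```

```text
now t5.03 [0.3928 0.2277 0.0389] yaw 105.9 q6 -1.57 grip 0.0597 F [-0.7  0.1 -1.4]
delta [-0.22 -0.03  2.29] spin 0.000 rows 0.4
```

>>> arm_command:
  targets:
    - [0,0,1,0,5.5]
    - [0,0,1.8,0,5.5]
    - [0,0,2.2,0,5.5]
    - [0,0,2.3,0,5.5]
    - [0,0,2.3,0,5.5]

```text
time: 5.65
position: [0.3938, 0.2281, 0.0171]
tool_rot: [-0.139, 0.99, 0.0, 0.0]
ft_force: [-1.1, 0.5, -2.0]
grip_width: 0.0594
```

>>> arm_command:
  targets:
    - [0,0,0.1,0,5.5]
    - [0,0,0.15,0,5.5]
    - [0,0,0.15,0,5.5]

```text
time: 6.02
position: [0.3937, 0.2281, 0.0156]
tool_rot: [-0.139, 0.99, -0.0, 0.0]
ft_force: [0.1, 0.4, -1.3]
grip_width: 0.0595
```

>>> arm_command:
  targets:
    - [0,0,0.1,0,5.5]
    - [0,0,0.1,0,5.5]

```text
time: 6.28
position: [0.3937, 0.2281, 0.0155]
tool_rot: [-0.139, 0.99, 0.0, 0.0]
ft_force: [-0.8, -0.3, 7.9]
grip_width: 0.0599
```

>>> arm_command:
  targets:
    - [0,0,0,0,6.6]
    - [0,0,0,0,7.5]
    - [0,0,0,0,8.7]
    - [0,0,0,0,8.7]

```text
time: 6.78
position: [0.3936, 0.2281, 0.0144]
tool_rot: [-0.139, 0.99, -0.0, -0.0]
ft_force: [-0.5, -0.7, 0.0]
grip_width: 0.084
```

>>> arm_command:
  targets:
    - [0,0,-5,0,8.7]
    - [0,0,-9,0,8.7]
    - [0,0,-13,0.15,8.7]
    - [0,0,-18,0.3,8.7]
    - [0,0,-18,0.45,8.7]

```text
time: 7.4
position: [0.3961, 0.2289, 0.1981]
tool_rot: [0.088, 0.996, 0.002, 0.004]
ft_force: [0.1, -0.6, -0.9]
grip_width: 0.0868
```

>>> arm_command:
  targets:
    - [-2,0,0,0.18,8.7]
    - [-2,0,0,0.36,8.7]
    - [-2,0,0,0.54,8.7]
    - [-2,0,0,0.72,8.7]
    - [-2,0,0,0.9,8.7]

```text
time: 8.02
position: [0.413, 0.2245, 0.1943]
tool_rot: [0.513, 0.858, -0.0, -0.0]
ft_force: [-1.2, -0.5, 0.0]
grip_width: 0.0871
```

```bash
python3 g.py .394 .228 .10 15.9;  python3 - <<'E'
from h import *
p,d,m=snap('wrist','w2'); 
cv2.imwrite('pics/w2v.png',cv2.resize(cv2.imread('pics/w2.png'),(800,600)))
E
```

```text
now t8.03 [0.413  0.2245 0.1943] yaw 28.2 q6 -0.23 grip 0.0871 F [-1.2 -0.5  0. ]
delta [ 1.2  -1.5   9.43] spin 0.215 rows 1.5
```

View pics/w2v.png

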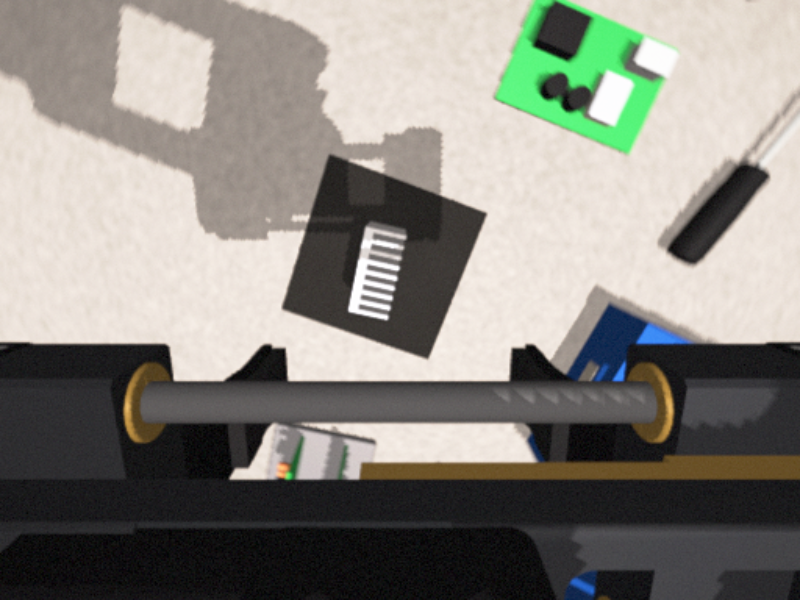

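The heatsink stands upright on the mat at about (378,272) in the wrist picture.

```bash
cat > m3.py <<'E'
from h import *
def rect(w,mask,name=''):
    q=w[mask]; q=q[np.isfinite(q[:,0])]
    r=cv2.minAreaRect((q[:,:2]*1000).astype(np.float32)); pts=cv2.boxPoints(r)
    e=pts[1]-pts[0]; f=pts[2]-pts[1]; L=e if np.linalg.norm(e)>np.linalg.norm(f) else f
    print(name,len(q),'c',np.round(r[0],1),'sz',np.round(r[1],1),'long yaw %.1f'%(np.degrees(np.arctan2(L[1],L[0]))%180),'z',np.round(np.percentile(q[:,2],[5,50,95])*1000,1))
E
python3 - <<'E'
from m3 import *
w,p=cloud('w2');z=w[...,2]
roi=np.zeros(z.shape,bool); roi[135:212,215:270]=True
rect(w,roi&(z>.048)&(z<.062),'sink')
E
python3 g.py .394 .228 .10 15.9
```

```text
sink 942 c [393.8 227.2] sz [28.  60.3] long yaw 106.2 z [49.6 53.9 55.2]
now t8.07 [0.4131 0.2246 0.1943] yaw 28.0 q6 -0.23 grip 0.0871 F [-0.8 -1.1 -0.6]
delta [ 1.19 -1.52  9.44] spin 0.212 rows 1.5
```

>>> arm_command:
  targets:
    - [1.2,-1.6,4,0.1,8.7]
    - [1.2,-1.6,9.4,0.21,8.7]
    - [1.2,-1.6,9.4,0.21,8.7]
    - [1.2,-1.6,9.4,0.21,8.7]

```text
time: 8.57
position: [0.3945, 0.2278, 0.1015]
tool_rot: [0.597, 0.802, 0.001, 0.0]
ft_force: [0.6, 1.2, 0.4]
grip_width: 0.0871
```

```bash
python3 g.py .3938 .2276 .019 16.1
```

```text
now t8.57 [0.3945 0.2278 0.1015] yaw 16.7 q6 -0.01 grip 0.0871 F [0.6 1.2 0.4]
delta [ 0.   -0.09  8.25] spin 0.010 rows 1.3
```

>>> arm_command:
  targets:
    - [0,-0.1,4,0.01,7]
    - [0,-0.1,7,0.01,7]
    - [0,-0.1,8.2,0.01,7]
    - [0,-0.1,8.2,0.01,6]
    - [0,-0.1,8.2,0.01,6]

```text
time: 9.2
position: [0.3938, 0.2276, 0.0199]
tool_rot: [0.602, 0.799, 0.001, 0.001]
ft_force: [-0.1, 0.7, 0.0]
grip_width: 0.0618
```

>>> arm_command:
  targets:
    - [0,0,0,0,4]
    - [0,0,0,0,2.4]
    - [0,0,0,0,2.4]
    - [0,0,0,0,2.4]
    - [0,0,0,0,2.4]
  newtons: 25

```text
time: 9.82
position: [0.393, 0.2274, 0.0186]
tool_rot: [0.602, 0.799, 0.0, 0.0]
ft_force: [-0.1, 0.1, 0.9]
grip_width: 0.028
```

```bash
python3 g.py .3938 .2276 .13 16.1
```

```text
now t9.82 [0.393  0.2274 0.0186] yaw 16.0 q6 -0.00 grip 0.0280 F [-0.1  0.1  0.9]
delta [  0.     0.09 -11.14] spin -0.002 rows 1.8
```

>>> arm_command:
  targets:
    - [0,0,-3,0,2.4]
    - [0,0,-7,0,2.4]
    - [0,0,-12,0,2.4]
    - [0,0,-16,0.1,2.4]
    - [0,0,-19,0.2,2.4]

```text
time: 10.45
position: [0.3923, 0.2272, 0.21]
tool_rot: [0.68, 0.733, 0.0, 0.0]
ft_force: [0.0, -0.1, -1.9]
grip_width: 0.0276
```

```bash
python3 g.py .5 -.21 .21 -94
```

```text
now t10.45 [0.3923 0.2272 0.21  ] yaw 4.3 q6 0.20 grip 0.0276 F [ 0.  -0.1 -1.9]
delta [-44.41   7.44  -0.  ] spin 1.716 rows 9.2
```

>>> arm_command:
  targets:
    - [-5,0.8,0,0.18,2.4]
    - [-10,1.7,0,0.36,2.4]
    - [-15,2.5,0,0.54,2.4]
    - [-20,3.4,0,0.72,2.4]
    - [-25,4.2,0,0.9,2.4]

```text
time: 11.08
position: [0.4537, -0.0201, 0.2081]
tool_rot: [0.932, 0.363, -0.001, -0.001]
ft_force: [-0.6, -1.0, -2.5]
grip_width: 0.0274
```

```bash
python3 g.py .5 -.21 .21 -94
```

```text
now t11.07 [ 0.4537 -0.0201  0.2081] yaw -47.4 q6 0.54 grip 0.0274 F [-0.6 -1.  -2.5]
delta [-9.45 17.11 -0.21] spin 0.814 rows 4.4
```

>>> arm_command:
  targets:
    - [-2.5,4.5,0,0.18,2.4]
    - [-5,9,0,0.36,2.4]
    - [-7.5,13.5,0,0.54,2.4]
    - [-9.4,17,-0.2,0.72,2.4]
    - [-9.4,17,-0.2,0.81,2.4]

```text
time: 11.7
position: [0.5019, -0.2105, 0.21]
tool_rot: [0.999, -0.034, 0.0, 0.0]
ft_force: [0.4, 0.0, -1.1]
grip_width: 0.0276
```

```bash
python3 - <<'E'
from h import *
p,d,m=snap('wrist','w3'); 
cv2.imwrite('pics/w3v.png',cv2.resize(cv2.imread('pics/w3.png'),(800,600)))
E
python3 g.py .5 -.21 .21 -94
```

```text
now t11.75 [ 0.5009 -0.2086  0.2097] yaw -93.9 q6 1.04 grip 0.0279 F [-0.2  0.9 -1.3]
delta [-0.08  0.15 -0.03] spin 0.002 rows 0.0
```

View pics/w3v.png

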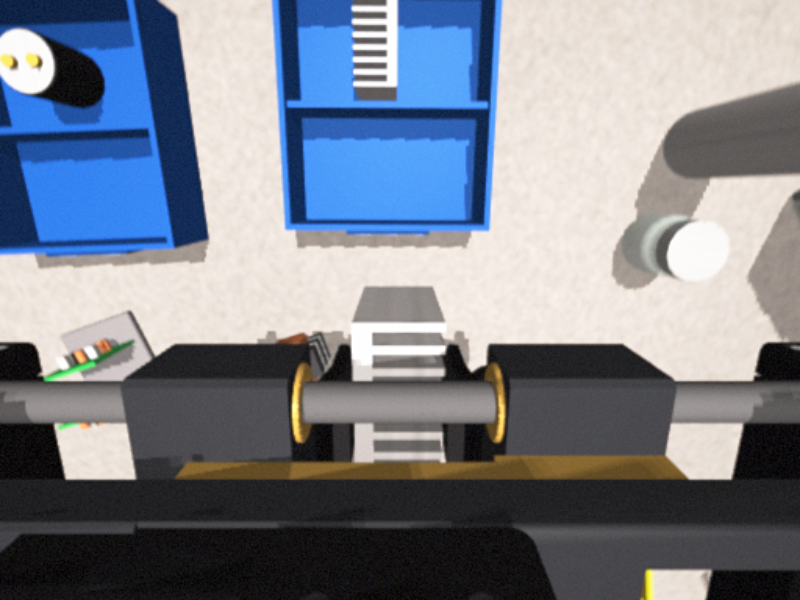

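The heatsink bin's near half spans about (290–490, 105–230), the held heatsink is at (398,330), and the jar and spray are at the right, well clear. Next I measure the bin rim.

```bash
cat > binfit.py <<'E'
from m3 import *
from scipy.optimize import minimize
def fit(f,c0,yaw0,u0,u1,v0,v1):
    w,p=cloud(f);z=w[...,2]; roi=np.zeros(z.shape,bool); roi[v0:v1,u0:u1]=True
    q=w[roi&(z>.0575)&(z<.063)]; q=q[np.isfinite(q[:,0])]
    # distance to rim wall-centre segments in bin frame (x: ±80.5, 0 ; y ±69)
    def dist(P):
        cx,cy,a=P; c,s=np.cos(a),np.sin(a); d=q[:,:2]*1e3-[cx,cy]
        X=c*d[:,0]+s*d[:,1]; Y=-s*d[:,0]+c*d[:,1]
        iy=np.maximum(abs(Y)-69,0); ix=np.maximum(abs(X)-80.5,0)
        ds=[np.hypot(X-k,iy) for k in(-80.5,0,80.5)]+[np.hypot(Y-k,ix) for k in(-69,69)]
        return np.min(ds,0)
    best=min((minimize(lambda P:np.minimum(dist(P),8).mean(),[c0[0]+a,c0[1]+b,np.radians(yaw0)],method='Nelder-Mead',options=dict(xatol=.01,fatol=1e-4,initial_simplex=[[c0[0]+a,c0[1]+b,np.radians(yaw0)],[c0[0]+a+4,c0[1]+b,np.radians(yaw0)],[c0[0]+a,c0[1]+b+4,np.radians(yaw0)],[c0[0]+a,c0[1]+b,np.radians(yaw0+2)]])) for a in(-4,0,4) for b in(-4,0,4)),key=lambda r:r.fun)
    cx,cy,a=best.x
    fr=np.array([cx,cy])+(-40.25)*np.array([np.cos(a),np.sin(a)])  # centre of near half: between -78.5 and -2
    print(f,len(q),'c',np.round([cx,cy],1),'yaw %.2f'%np.degrees(a),'cost %.2f'%best.fun,'near-half centre',np.round(fr,1))
E
python3 - <<'E'
from binfit import *
fit('w3',(625,-212),-4,174,325,0,152)
fit('top0',(625,-212),-4,300,356,98,162)
fit('top0',(625,12),-1.5,230,285,98,162)
fit('top0',(662,223),4,165,222,88,152)
fit('w3',(625,12),-1.5,0,130,0,165)
w,p=cloud('w3');z=w[...,2]
roi=np.zeros(z.shape,bool); roi[0:60,220:260]=True
rect(w,roi&(z>.049)&(z<.06),'fixed sink')
E
python3 - <<'E'
from m3 import *
w,p=cloud('w3');z=w[...,2]
q=w[180:280,222:290].reshape(-1,3); q=q[(q[:,2]>.15)]
for k in range(180,285,12): print(k,np.round(w[k,225:290:9,2]*1e3))
# held: image row 225ish lower edge
E
```

```text
w3 1710 c [ 625.2 -211.6] yaw -3.85 cost 1.07 near-half centre [ 585.1 -208.9]
top0 218 c [ 627.3 -212.1] yaw -3.76 cost 1.95 near-half centre [ 587.1 -209.5]
top0 194 c [626.   12.3] yaw -1.32 cost 1.78 near-half centre [585.7  13.3]
top0 210 c [663.6 223.2] yaw 3.74 cost 1.21 near-half centre [623.4 220.6]
w3 1215 c [624.7  12.5] yaw -1.48 cost 1.77 near-half centre [584.4  13.6]
fixed sink 1071 c [ 661.7 -205.5] sz [27.1 51. ] long yaw 176.1 z [49.8 54.8 56.3]
180 [-2. -2. -2. -2.  0. -0. -0. -2.]
192 [ -3. 217. 218. 215. 217. 217. 216.  -0.]
204 [ -2. 241. 241. 241. 241. 241. 242.  -2.]
216 [246. 245. 238. 238. 237. 238. 236.   0.]
228 [246. 246. 235. 236. 235. 235. 235. 222.]
240 [234. 246. 245. 246. 245. 245. 245. 235.]
252 [294. 296. 296. 296. 296. 295. 296. 295.]
264 [297. 296. 296. 297. 297. 297. 297. 297.]
276 [251. 245. 245. 244. 245. 244. 246. 258.]
```

```bash
python3 - <<'E'
from m3 import *
w,p=cloud('w3');q=w[185:240,222:290].reshape(-1,3); q=q[(q[:,2]>.2)&(q[:,2]<.244)]
a=np.radians(-3.85);d=(q[:,:2]-[.5019,-.2105])*1e3
X=np.cos(a)*d[:,0]+np.sin(a)*d[:,1];Y=-np.sin(a)*d[:,0]+np.cos(a)*d[:,1]
print(np.percentile(X,[50,90,99]),np.percentile(Y,[2,50,98]))
E
python3 g.py .585 -.209 .12 -93.85
```

```text
[30.05923714 30.42006154 30.5981997 ] [-18.62919889  -1.82971554  16.7757347 ]
now t11.75 [ 0.5009 -0.2086  0.2097] yaw -93.9 q6 1.04 grip 0.0279 F [-0.2  0.9 -1.3]
delta [ 8.41 -0.52  8.96] spin -0.001 rows 2.0
```

>>> arm_command:
  targets:
    - [4.5,-0.2,2,0,2.4]
    - [8.4,-0.5,6,0,2.4]
    - [8.4,-0.5,9,0,2.4]
    - [8.4,-0.5,9,0,2.4]
    - [8.4,-0.5,9,0,2.4]

```text
time: 12.38
position: [0.5853, -0.207, 0.1212]
tool_rot: [1.0, -0.03, 0.0, 0.0]
ft_force: [0.9, -0.1, -1.8]
grip_width: 0.0277
```

```bash
python3 g.py .585 -.209 .03 -93.85
```

```text
now t12.38 [ 0.5853 -0.207   0.1212] yaw -93.4 q6 1.11 grip 0.0277 F [ 0.9 -0.1 -1.8]
delta [-0.02  0.2   9.12] spin 0.008 rows 1.5
```

>>> arm_command:
  targets:
    - [0,0.2,2,0.01,2.4]
    - [0,0.2,4.5,0.01,2.4]
    - [0,0.2,7,0.01,2.4]
    - [0,0.2,8.5,0.01,2.4]
    - [0,0.2,9.2,0.01,2.4]

```text
time: 13.0
position: [0.5856, -0.2095, 0.029]
tool_rot: [0.999, -0.035, 0.0, 0.0]
ft_force: [0.9, -1.2, -1.4]
grip_width: 0.0276
```

```bash
python3 g.py .585 -.209 .0205 -93.85
```

```text
now t13.00 [ 0.5856 -0.2095  0.029 ] yaw -94.0 q6 1.12 grip 0.0276 F [ 0.9 -1.2 -1.4]
delta [-0.07 -0.04  0.85] spin -0.003 rows 0.1
```

>>> arm_command:
  targets:
    - [0,0,0.4,0,2.4]
    - [0,0,0.7,0,2.4]
    - [0,0,0.85,0,2.4]
    - [0,0,0.95,0,2.4]
    - [0,0,0.95,0,2.4]

```text
time: 13.62
position: [0.5856, -0.2093, 0.0196]
tool_rot: [0.999, -0.035, 0.0, 0.0]
ft_force: [-1.0, 0.3, 3.6]
grip_width: 0.0278
```

Contact on the bin floor (force rose to +3.6 N). I release here.

>>> arm_command:
  targets:
    - [0,0,0,0,3.4]
    - [0,0,0,0,4.2]
    - [0,0,0,0,5]
    - [0,0,0,0,5]
    - [0,0,0,0,5]

```text
time: 14.25
position: [0.5853, -0.2092, 0.019]
tool_rot: [0.999, -0.035, -0.0, -0.0]
ft_force: [0.0, -0.3, -0.5]
grip_width: 0.0497
```

>>> arm_command:
  targets:
    - [0,0,-2,0,5]
    - [0,0,-6,0,5]
    - [0,0,-11,0,5]
    - [-6,0,-16,0,6]
    - [-12,0,-19,0,8.7]

```text
time: 14.88
position: [0.4832, -0.2026, 0.2026]
tool_rot: [0.999, -0.035, 0.002, 0.002]
ft_force: [-0.1, -1.0, 0.3]
grip_width: 0.0626
```

```bash
python3 - <<'E'
from h import *
p,d,m=snap('wrist','w4'); 
cv2.imwrite('pics/w4v.png',cv2.resize(cv2.imread('pics/w4.png'),(800,600)))
from m3 import *
w,p=cloud('w4');z=w[...,2]
E
python3 g.py .395 -.285 .2 -93.85
```

```text
now t14.93 [ 0.4758 -0.2     0.2046] yaw -94.0 q6 1.03 grip 0.0664 F [-5.8  2.5  0.1]
delta [-7.47  9.04  0.5 ] spin -0.002 rows 1.9
```

View pics/w4v.png

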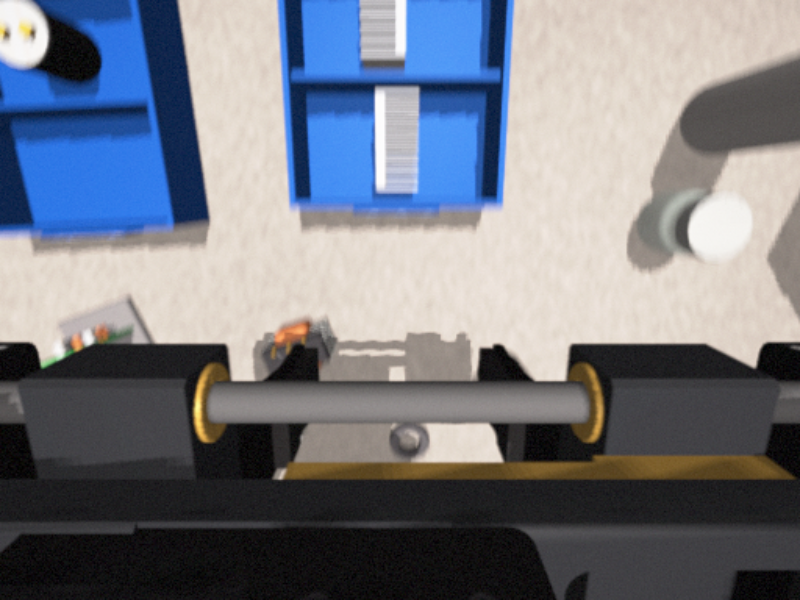

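Run:
```python
import cv2,numpy as np
a=cv2.imread('pics/w3.png')[0:80,210:270];b=cv2.imread('pics/w4.png')[0:140,215:285]
a=cv2.resize(a,None,fx=5,fy=5,interpolation=0);b=cv2.resize(b,None,fx=4,fy=4,interpolation=0)
c=np.zeros((600,600,3),np.uint8);c[:400,:300]=a;c[:560,310:590]=b;cv2.imwrite('pics/c4.png',c)
```

```text
(no output)
```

View pics/c4.png

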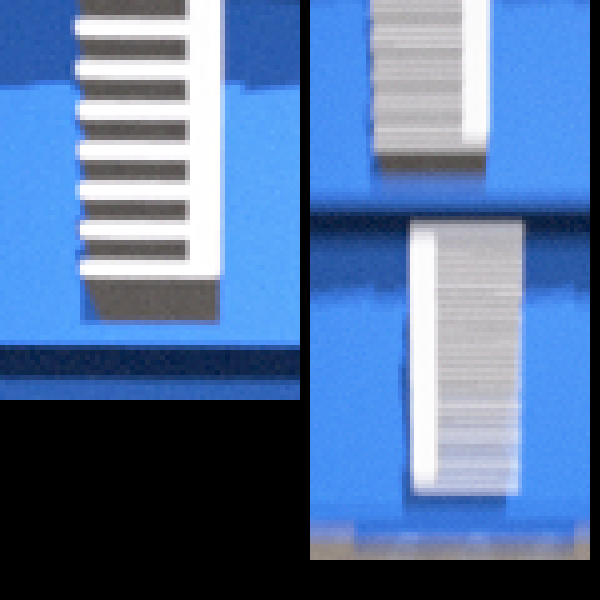

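The placed heatsink stands aligned in the near half, but its solid base strip is on the left while the fixed one's is on the right. It is turned by half a turn. There is time to turn it around so it matches fully.

```bash
python3 g.py .5855 -.2092 .10 -94
```

```text
now t14.93 [ 0.4758 -0.2     0.2046] yaw -94.0 q6 1.03 grip 0.0664 F [-5.8  2.5  0.1]
delta [11.04  0.15 10.43] spin 0.001 rows 2.4
```

>>> arm_command:
  targets:
    - [5,0,3,0,6]
    - [10,0,7,0,5.5]
    - [12,0,10.4,0,5]
    - [12,0,10.4,0,5]
    - [12,0,10.4,0,5]

```text
time: 15.55
position: [0.6024, -0.2104, 0.0967]
tool_rot: [0.999, -0.035, 0.0, 0.0]
ft_force: [-0.5, -0.3, 0.5]
grip_width: 0.0506
```

```bash
python3 g.py .5855 -.2092 .0205 -94
```

```text
now t15.55 [ 0.6024 -0.2104  0.0967] yaw -94.0 q6 1.13 grip 0.0506 F [-0.5 -0.3  0.5]
delta [-1.7  -0.    7.62] spin -0.000 rows 1.2
```

>>> arm_command:
  targets:
    - [-1.7,0,0,0,5]
    - [-1.7,0,2,0,5]
    - [-1.7,0,4,0,5]
    - [-1.7,0,4,0,5]

```text
time: 16.05
position: [0.5847, -0.2092, 0.0565]
tool_rot: [0.999, -0.035, -0.0, -0.0]
ft_force: [-0.2, 0.4, 0.8]
grip_width: 0.05
```

```bash
python3 g.py .5855 -.2092 .0205 -94
```

```text
now t16.05 [ 0.5847 -0.2092  0.0565] yaw -94.1 q6 1.12 grip 0.0500 F [-0.2  0.4  0.8]
delta [ 0.08 -0.    3.6 ] spin -0.001 rows 0.6
```

>>> arm_command:
  targets:
    - [0.1,0,2,0,5]
    - [0.1,0,3.6,0,5]
    - [0.1,0,3.6,0,3.4]
    - [0.1,0,3.6,0,2.4]
    - [0.1,0,3.6,0,2.4]

```text
time: 16.68
position: [0.5871, -0.2094, 0.0198]
tool_rot: [0.999, -0.035, 0.0, 0.0]
ft_force: [-0.5, 0.5, -0.2]
grip_width: 0.029
```

>>> arm_command:
  targets:
    - [0,0,0,0,2.4]
    - [0,0,-1.5,0,2.4]
    - [0,0,-4.5,0,2.4]
    - [0,0,-8.5,0,2.4]
    - [0,0,-11,0,2.4]

```text
time: 17.3
position: [0.5874, -0.2096, 0.1324]
tool_rot: [0.999, -0.035, 0.001, 0.001]
ft_force: [0.6, -0.0, -2.0]
grip_width: 0.0279
```

>>> arm_command:
  targets:
    - [0,0,0,-0.18,2.4]
    - [0,0,0,-0.36,2.4]
    - [0,0,0,-0.54,2.4]
    - [0,0,0,-0.72,2.4]
    - [0,0,0,-0.9,2.4]

```text
time: 17.92
position: [0.5866, -0.2092, 0.1304]
tool_rot: [0.914, 0.406, 0.0, 0.0]
ft_force: [-0.4, 0.7, -1.9]
grip_width: 0.0278
```

>>> arm_command:
  targets:
    - [0,0,0,-0.18,2.4]
    - [0,0,0,-0.36,2.4]
    - [0,0,0,-0.54,2.4]
    - [0,0,0,-0.72,2.4]
    - [0,0,0,-0.9,2.4]

```text
time: 18.55
position: [0.5865, -0.2092, 0.1304]
tool_rot: [0.646, 0.763, 0.0, 0.0]
ft_force: [0.5, -0.3, -2.3]
grip_width: 0.0277
```

>>> arm_command:
  targets:
    - [0,0,0,-0.18,2.4]
    - [0,0,0,-0.36,2.4]
    - [0,0,0,-0.54,2.4]
    - [0,0,0,-0.72,2.4]
    - [0,0,0,-0.9,2.4]

```text
time: 19.18
position: [0.5865, -0.2092, 0.1304]
tool_rot: [0.25, 0.968, -0.0, 0.0]
ft_force: [0.5, 0.7, -1.4]
grip_width: 0.0281
```

```bash
python3 g.py .5835 -.209 .10 86.15
```

```text
now t19.18 [ 0.5865 -0.2092  0.1304] yaw 61.0 q6 -1.59 grip 0.0281 F [ 0.5  0.7 -1.4]
delta [ 0.27 -0.13  3.04] spin -0.439 rows 2.3
```

>>> arm_command:
  targets:
    - [0.3,-0.1,0,-0.18,2.4]
    - [0.3,-0.1,0,-0.36,2.4]
    - [0.3,-0.1,1,-0.44,2.4]
    - [0.3,-0.1,3,-0.44,2.4]
    - [0.3,-0.1,3,-0.44,2.4]

```text
time: 19.8
position: [0.5823, -0.208, 0.0988]
tool_rot: [0.036, 0.999, 0.001, -0.001]
ft_force: [0.6, 0.7, -0.8]
grip_width: 0.0275
```

```bash
python3 g.py .5835 -.209 .022 86.15
```

```text
now t19.80 [ 0.5823 -0.208   0.0988] yaw 85.9 q6 -2.02 grip 0.0275 F [ 0.6  0.7 -0.8]
delta [-0.15 -0.11  7.68] spin -0.005 rows 1.2
```

>>> arm_command:
  targets:
    - [-0.1,-0.1,2,0,2.4]
    - [-0.1,-0.1,4,0,2.4]
    - [-0.1,-0.1,6,0,2.4]
    - [-0.1,-0.1,7.3,0,2.4]
    - [-0.1,-0.1,7.7,0,2.4]

```text
time: 20.42
position: [0.584, -0.2095, 0.0212]
tool_rot: [0.036, 0.999, 0.0, -0.001]
ft_force: [-0.1, 0.2, -1.5]
grip_width: 0.0276
```

>>> arm_command:
  targets:
    - [0,0,0.1,0,2.4]
    - [0,0,0.2,0,2.4]
    - [0,0,0.25,0,2.4]
    - [0,0,0.25,0,2.4]

```text
time: 20.92
position: [0.5847, -0.2098, 0.0203]
tool_rot: [0.036, 0.999, -0.0, 0.0]
ft_force: [1.3, 0.8, -1.8]
grip_width: 0.028
```

>>> arm_command:
  targets:
    - [0,0,0.05,0,2.4]
    - [0,0,0.1,0,2.4]
    - [0,0,0.1,0,2.4]

```text
time: 21.3
position: [0.5847, -0.2098, 0.0198]
tool_rot: [0.036, 0.999, -0.0, 0.0]
ft_force: [-0.9, 1.2, 5.3]
grip_width: 0.0279
```

>>> arm_command:
  targets:
    - [0,0,0,0,3.4]
    - [0,0,0,0,4.2]
    - [0,0,0,0,5]
    - [0,0,0,0,5]
    - [0,0,0,0,5]

```text
time: 21.92
position: [0.5845, -0.2097, 0.0188]
tool_rot: [0.036, 0.999, 0.0, -0.0]
ft_force: [0.2, 0.0, -0.3]
grip_width: 0.0496
```

>>> arm_command:
  targets:
    - [0,0,-2,0,5]
    - [0,0,-6,0,5]
    - [0,0,-11,0,5]
    - [0,0,-16,0,6]
    - [0,0,-20,0,8.7]

```text
time: 22.55
position: [0.585, -0.21, 0.2229]
tool_rot: [0.036, 0.999, -0.001, 0.002]
ft_force: [0.8, 0.6, 0.1]
grip_width: 0.0625
```

```bash
python3 g.py .44 -.28 .24 86.15
```

```text
now t22.55 [ 0.585  -0.21    0.2229] yaw 85.9 q6 -2.02 grip 0.0625 F [0.8 0.6 0.1]
delta [13.95 -8.03 -1.74] spin -0.005 rows 2.6
```

>>> arm_command:
  targets:
    - [5,-3,-1,0,8.7]
    - [10,-6,-1.7,0,8.7]
    - [14,-8,-1.7,0,8.7]
    - [14,-8,-1.7,0,8.7]
    - [14,-8,-1.7,0,8.7]

```text
time: 23.18
position: [0.4398, -0.2798, 0.2371]
tool_rot: [0.036, 0.999, -0.001, 0.001]
ft_force: [0.9, 0.7, 0.1]
grip_width: 0.0868
```

```bash
python3 - <<'E'
from h import *
p,d,m=snap('wrist','w5'); snap('top','top5')
a=cv2.resize(cv2.imread('pics/w5.png'),(560,420)); b=cv2.resize(cv2.imread('pics/top5.png')[95:165,295:360],(240,258))
c=np.zeros((420,800,3),np.uint8);c[:,:560]=a;c[:258,560:]=b;cv2.imwrite('pics/w5v.png',c)
E
python3 g.py .396 -.285 .2 -93.85
```

```text
now t23.27 [ 0.4403 -0.2793  0.2364] yaw 86.0 q6 -2.28 grip 0.0871 F [ 0.4  0.3 -0.1]
delta [ 4.38 -0.88  3.64] spin 3.138 rows 16.8
```

View pics/w5v.png

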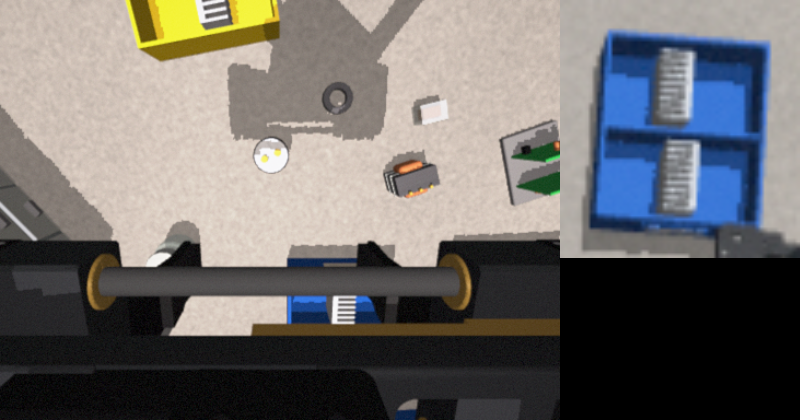

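The two heatsinks now look alike in the top crop. The capacitor is at (271,155), the transformer at (412,178) and the jar at (170,250) in the wrist part.

```bash
python3 - <<'E'
from m3 import *
w,p=cloud('w5');z=w[...,2]
roi=np.zeros(z.shape,bool); roi[120:165,225:272]=True
rect(w,roi&(z>.046)&(z<.0535),'cap top')
q=w[roi&(z>.046)&(z<.0535)]; print(cv2.minEnclosingCircle((q[:,:2]*1e3).astype(np.float32)))
roi[:]=0; roi[135:190,345:405]=True
rect(w,roi&(z>.038)&(z<.05),'transf')
w,p=cloud('top0')
for n,(u0,u1,v0,v1) in dict(jar=(383,404,155,175),spray=(400,425,125,155)).items():
    q=w[v0:v1,u0:u1].reshape(-1,3);q=q[q[:,2]>.03];print(n,np.round(np.nanmin(q,0),3),np.round(np.nanmax(q,0),3))
E
python3 g.py .396 -.285 .08 86
```

```text
cap top 776 c [ 395.9 -286.6] sz [38.9 38.3] long yaw 86.5 z [48.2 50.2 51.5]
((395.7261657714844, -286.34619140625), 19.769163131713867)
transf 777 c [ 437.2 -121.4] sz [24.4 48.2] long yaw 104.6 z [41.1 42.9 44.5]
jar [ 0.495 -0.442  0.031] [ 0.54  -0.396  0.07 ]
spray [ 0.565 -0.474  0.032] [ 0.615 -0.424  0.155]
now t23.27 [ 0.4403 -0.2793  0.2364] yaw 86.0 q6 -2.28 grip 0.0871 F [ 0.4  0.3 -0.1]
delta [ 4.4  -0.87 15.64] spin -0.001 rows 2.6
```

>>> arm_command:
  targets:
    - [4.4,-0.9,4,0,8.7]
    - [4.4,-0.9,10,0,8.7]
    - [4.4,-0.9,15.6,0,8.7]
    - [4.4,-0.9,15.6,0,8.7]
    - [4.4,-0.9,15.6,0,8.7]

```text
time: 23.9
position: [0.396, -0.2859, 0.0811]
tool_rot: [0.035, 0.999, -0.001, 0.001]
ft_force: [0.2, -0.4, 0.3]
grip_width: 0.0872
```

```bash
python3 g.py .3958 -.2864 .014 86
```

```text
now t23.90 [ 0.396  -0.2859  0.0811] yaw 86.0 q6 -2.35 grip 0.0872 F [ 0.2 -0.4  0.3]
delta [ 0.03 -0.04  6.71] spin -0.001 rows 1.1
```

>>> arm_command:
  targets:
    - [0,0,3,0,8.7]
    - [0,0,5.5,0,8.7]
    - [0,0,6.7,0,8]
    - [0,0,6.7,0,6.5]
    - [0,0,6.7,0,5]

```text
time: 24.52
position: [0.3954, -0.2861, 0.0143]
tool_rot: [0.036, 0.999, -0.001, 0.001]
ft_force: [-0.6, -0.3, -0.6]
grip_width: 0.0674
```

>>> arm_command:
  targets:
    - [0,0,0,0,4.2]
    - [0,0,0,0,3.5]
    - [0,0,0,0,3.5]
    - [0,0,0,0,3.5]
  newtons: 20

```text
time: 25.02
position: [0.3947, -0.2854, 0.0131]
tool_rot: [0.036, 0.999, -0.0, 0.0]
ft_force: [-0.2, 0.6, 2.9]
grip_width: 0.0393
```

>>> arm_command:
  targets:
    - [0,0,-2,0,3.5]
    - [0,0,-6,0,3.5]
    - [0,0,-11,0,3.5]
    - [0,0,-14,0,3.5]
    - [0,0,-14,0,3.5]

```text
time: 25.65
position: [0.3956, -0.2863, 0.1548]
tool_rot: [0.036, 0.999, -0.002, 0.002]
ft_force: [0.5, 1.2, -2.8]
grip_width: 0.0393
```

```bash
python3 g.py .5848 .0136 .155 88.55
```

```text
now t25.65 [ 0.3956 -0.2863  0.1548] yaw 85.9 q6 -2.36 grip 0.0393 F [ 0.5  1.2 -2.8]
delta [-16.73  31.27  -0.07] spin -0.046 rows 5.7
```

>>> arm_command:
  targets:
    - [-2.7,5,0,0,3.5]
    - [-5.5,10.2,0,0,3.5]
    - [-8.2,15.3,0,0,3.5]
    - [-11,20.5,0,-0.02,3.5]
    - [-13.7,25.6,0,-0.05,3.5]

```text
time: 26.28
position: [0.5492, -0.0378, 0.1507]
tool_rot: [0.01, 1.0, 0.0, -0.002]
ft_force: [1.5, -0.1, -2.3]
grip_width: 0.0394
```

>>> arm_command:
  targets:
    - [-3,5.6,0,0,3.5]
    - [-3,5.6,0,0,3.5]
    - [-3,5.6,0,0,3.5]

```text
time: 26.65
position: [0.5793, 0.0159, 0.1509]
tool_rot: [0.01, 1.0, 0.0, -0.002]
ft_force: [-0.1, 0.1, -0.7]
grip_width: 0.0394
```

```bash
python3 g.py .585 .0135 .03 88.55
```

```text
now t26.65 [0.5793 0.0159 0.1509] yaw 88.8 q6 -1.71 grip 0.0394 F [-0.1  0.1 -0.7]
delta [-0.63 -0.23 12.09] spin 0.005 rows 1.9
```

>>> arm_command:
  targets:
    - [-0.6,-0.2,0,0,3.5]
    - [-0.6,-0.2,3,0,3.5]
    - [-0.6,-0.2,5,0,3.5]
    - [-0.6,-0.2,5,0,3.5]

```text
time: 27.15
position: [0.5853, 0.0119, 0.1013]
tool_rot: [0.012, 1.0, 0.0, -0.002]
ft_force: [-0.2, 0.1, -1.1]
grip_width: 0.0398
```

```bash
python3 g.py .585 .0135 .025 88.55
```

```text
now t27.15 [0.5853 0.0119 0.1013] yaw 88.6 q6 -1.72 grip 0.0398 F [-0.2  0.1 -1.1]
delta [-0.    0.15  7.63] spin 0.001 rows 1.2
```

Capacitor underside is about 13 mm below the TCP, so contact is expected at TCP z ≈ 0.017.

>>> arm_command:
  targets:
    - [0,0.1,2,0,3.5]
    - [0,0.1,4,0,3.5]
    - [0,0.1,6,0,3.5]
    - [0,0.1,7.5,0,3.5]
    - [0,0.1,7.9,0,3.5]

```text
time: 27.78
position: [0.5867, 0.0139, 0.0235]
tool_rot: [0.011, 1.0, 0.0, -0.0]
ft_force: [-0.0, -0.5, -0.9]
grip_width: 0.0395
```

>>> arm_command:
  targets:
    - [0,0,0.2,0,3.5]
    - [0,0,0.35,0,3.5]
    - [0,0,0.45,0,3.5]
    - [0,0,0.45,0,3.5]

```text
time: 28.28
position: [0.5869, 0.0144, 0.0197]
tool_rot: [0.011, 1.0, -0.0, 0.0]
ft_force: [1.2, -1.5, -0.8]
grip_width: 0.0396
```

>>> arm_command:
  targets:
    - [0,0,0.1,0,3.5]
    - [0,0,0.2,0,3.5]
    - [0,0,0.25,0,3.5]
    - [0,0,0.25,0,3.5]

```text
time: 28.78
position: [0.5867, 0.0144, 0.0172]
tool_rot: [0.011, 1.0, -0.0, -0.0]
ft_force: [-0.3, 0.2, 1.7]
grip_width: 0.0394
```

>>> arm_command:
  targets:
    - [0,0,0.05,0,3.5]
    - [0,0,0.05,0,3.5]

```text
time: 29.02
position: [0.5868, 0.0144, 0.0171]
tool_rot: [0.011, 1.0, -0.0, 0.0]
ft_force: [-1.7, 0.3, 6.3]
grip_width: 0.0397
```

Contact on the floor. I release and go to view the transformer.

>>> arm_command:
  targets:
    - [0,0,0,0,4.6]
    - [0,0,0,0,5.4]
    - [0,0,0,0,6.2]
    - [0,0,0,0,6.2]
    - [0,0,0,0,6.2]

```text
time: 29.65
position: [0.5868, 0.0144, 0.0163]
tool_rot: [0.011, 1.0, 0.0, -0.0]
ft_force: [0.3, -0.4, -0.2]
grip_width: 0.0615
```

>>> arm_command:
  targets:
    - [0,0,-2,0,6.2]
    - [0,0,-6,0,6.2]
    - [0,0,-11,0,6.2]
    - [0,0,-14,0,6.2]
    - [0,0,-14,0,8.7]

```text
time: 30.28
position: [0.5887, 0.0142, 0.1592]
tool_rot: [0.011, 1.0, -0.0, 0.003]
ft_force: [0.1, -1.0, 0.0]
grip_width: 0.0665
```

```bash
python3 g.py .4373 -.121 .13 104.7
```

```text
now t30.27 [0.5887 0.0142 0.1592] yaw 88.8 q6 -1.71 grip 0.0665 F [ 0.1 -1.   0. ]
delta [ 14.86 -13.84   2.84] spin -0.278 rows 3.3
```

>>> arm_command:
  targets:
    - [4.2,-3.9,0,-0.1,8.7]
    - [8.4,-7.8,0.5,-0.2,8.7]
    - [12.6,-11.7,1,-0.28,8.7]
    - [14.9,-13.8,2.8,-0.28,8.7]
    - [14.9,-13.8,2.8,-0.28,8.7]

```text
time: 30.9
position: [0.4316, -0.1202, 0.1265]
tool_rot: [-0.127, 0.992, 0.002, -0.003]
ft_force: [-0.2, 0.4, 0.2]
grip_width: 0.0869
```

>>> arm_command:
  targets:
    - [0,0,0,0,8.7]

```text
time: 31.02
position: [0.4352, -0.1202, 0.128]
tool_rot: [-0.129, 0.992, 0.0, -0.0]
ft_force: [0.9, -0.4, 0.7]
grip_width: 0.0866
```

```bash
python3 g.py .4373 -.121 .06 104.7
```

```text
now t31.02 [ 0.4352 -0.1202  0.128 ] yaw 104.8 q6 -2.35 grip 0.0866 F [ 0.9 -0.4  0.7]
delta [-0.18 -0.13  6.8 ] spin 0.001 rows 1.1
```

>>> arm_command:
  targets:
    - [-0.2,-0.1,3,0,8.7]
    - [-0.2,-0.1,6.5,0,8.7]
    - [-0.2,-0.1,6.5,0,8.7]
    - [-0.2,-0.1,6.5,0,8.7]

```text
time: 31.52
position: [0.438, -0.1205, 0.064]
tool_rot: [-0.129, 0.992, -0.0, 0.001]
ft_force: [-0.2, -0.2, 0.5]
grip_width: 0.0871
```

```bash
python3 g.py .4373 -.121 .012 104.7
```

```text
now t31.52 [ 0.438  -0.1205  0.064 ] yaw 104.9 q6 -2.35 grip 0.0871 F [-0.2 -0.2  0.5]
delta [ 0.09 -0.02  5.2 ] spin 0.003 rows 0.8
```

>>> arm_command:
  targets:
    - [0.1,0,2.5,0,8.7]
    - [0.1,0,4.5,0,8.7]
    - [0.1,0,5.2,0,8]
    - [0.1,0,5.2,0,6.5]
    - [0.1,0,5.2,0,5.5]

```text
time: 32.15
position: [0.4367, -0.1213, 0.0123]
tool_rot: [-0.129, 0.992, -0.001, 0.001]
ft_force: [0.7, -0.5, -0.4]
grip_width: 0.0676
```

>>> arm_command:
  targets:
    - [0,0,0,0,4.8]
    - [0,0,0,0,4.3]
    - [0,0,0,0,4.3]
    - [0,0,0,0,4.3]
  newtons: 25

```text
time: 32.65
position: [0.4362, -0.121, 0.0118]
tool_rot: [-0.129, 0.992, -0.0, 0.0]
ft_force: [-0.4, 1.1, 5.7]
grip_width: 0.0478
```

>>> arm_command:
  targets:
    - [0,0,-2,0,4.3]
    - [0,0,-6,0,4.3]
    - [0,0,-11,0,4.3]
    - [0,0,-17,0,4.3]
    - [0,0,-17,0,4.3]

```text
time: 33.28
position: [0.4386, -0.1224, 0.1851]
tool_rot: [-0.129, 0.992, -0.003, 0.004]
ft_force: [0.4, 0.1, -2.3]
grip_width: 0.0473
```

```bash
python3 g.py .623 .2207 .18 93.75
```

```text
now t33.27 [ 0.4386 -0.1224  0.1851] yaw 104.8 q6 -2.35 grip 0.0473 F [ 0.4  0.1 -2.3]
delta [-26.59  28.47   0.49] spin 0.193 rows 6.2
```

>>> arm_command:
  targets:
    - [-4,4.3,0,0.05,4.3]
    - [-8,8.6,0,0.1,4.3]
    - [-12,12.9,0,0.15,4.3]
    - [-16,17.1,0,0.19,4.3]
    - [-20,21.4,0,0.19,4.3]

```text
time: 33.9
position: [0.5739, 0.1385, 0.1786]
tool_rot: [-0.034, 0.999, -0.0, -0.002]
ft_force: [-0.6, -0.1, -1.9]
grip_width: 0.0475
```

```bash
python3 g.py .622 .2207 .18 93.75
```

```text
now t33.90 [0.5739 0.1385 0.1786] yaw 93.9 q6 -1.59 grip 0.0475 F [-0.6 -0.1 -1.9]
delta [-5.35  7.87 -0.16] spin 0.003 rows 1.5
```

>>> arm_command:
  targets:
    - [-2.7,3.9,0,0,4.3]
    - [-5.2,7.8,0,0,4.3]
    - [-5.2,7.8,3,0,4.3]
    - [-5.2,7.8,7,0,4.3]
    - [-5.2,7.8,7,0,4.3]

```text
time: 34.52
position: [0.6163, 0.2175, 0.1052]
tool_rot: [-0.034, 0.999, -0.001, -0.007]
ft_force: [-0.1, -0.7, -2.8]
grip_width: 0.0479
```

```bash
python3 g.py .622 .2207 .022 93.75
```

```text
now t34.52 [0.6163 0.2175 0.1052] yaw 93.9 q6 -1.47 grip 0.0479 F [-0.1 -0.7 -2.8]
delta [-0.7   0.29  8.31] spin 0.003 rows 1.3
```

>>> arm_command:
  targets:
    - [-0.3,0.1,0,0,4.3]
    - [-0.3,0.1,0,0,4.3]

```text
time: 34.78
position: [0.6259, 0.2196, 0.113]
tool_rot: [-0.034, 0.999, 0.0, 0.002]
ft_force: [0.3, 0.0, -1.6]
grip_width: 0.0482
```

```bash
python3 g.py .622 .2207 .022 93.75
```

```text
now t34.77 [0.6259 0.2196 0.113 ] yaw 93.9 q6 -1.47 grip 0.0482 F [ 0.3  0.  -1.6]
delta [0.42 0.13 9.1 ] spin 0.002 rows 1.5
```

>>> arm_command:
  targets:
    - [0.3,0.1,2,0,4.3]
    - [0.3,0.1,4.5,0,4.3]
    - [0.3,0.1,7,0,4.3]
    - [0.3,0.1,8.3,0,4.3]
    - [0.3,0.1,8.8,0,4.3]

```text
time: 35.4
position: [0.6216, 0.2203, 0.0237]
tool_rot: [-0.034, 0.999, 0.0, 0.0]
ft_force: [-1.4, 0.0, -1.7]
grip_width: 0.0478
```

```bash
python3 g.py .622 .2207 .016 93.75
```

```text
now t35.40 [0.6216 0.2203 0.0237] yaw 93.9 q6 -1.47 grip 0.0478 F [-1.4  0.  -1.7]
delta [-0.04  0.04  0.77] spin 0.003 rows 0.1
```

>>> arm_command:
  targets:
    - [0,0,0.3,0,4.3]
    - [0,0,0.55,0,4.3]
    - [0,0,0.7,0,4.3]
    - [0,0,0.75,0,4.3]
    - [0,0,0.75,0,4.3]

```text
time: 36.02
position: [0.6212, 0.2203, 0.016]
tool_rot: [-0.034, 0.999, 0.0, 0.0]
ft_force: [-0.1, -0.4, -3.1]
grip_width: 0.0476
```

>>> arm_command:
  targets:
    - [0,0,0.05,0,4.3]
    - [0,0,0.08,0,4.3]
    - [0,0,0.08,0,4.3]

```text
time: 36.4
position: [0.6214, 0.2203, 0.0159]
tool_rot: [-0.034, 0.999, 0.0, 0.0]
ft_force: [-1.5, -0.7, 4.6]
grip_width: 0.0478
```

Contact. I release and retreat.

>>> arm_command:
  targets:
    - [0,0,0,0,5.4]
    - [0,0,0,0,6.2]
    - [0,0,0,0,7]
    - [0,0,0,0,7]
    - [0,0,0,0,7]

```text
time: 37.02
position: [0.6212, 0.2203, 0.015]
tool_rot: [-0.034, 0.999, -0.0, -0.0]
ft_force: [-0.5, 0.4, 0.0]
grip_width: 0.0697
```

>>> arm_command:
  targets:
    - [0,0,-2,0,7]
    - [0,0,-6,0,7]
    - [0,0,-11,0,7]
    - [0,0,-16,0,7]
    - [0,0,-20,0,7]

```text
time: 37.65
position: [0.6218, 0.2205, 0.2193]
tool_rot: [-0.034, 0.999, 0.0, 0.002]
ft_force: [0.0, 0.5, 0.2]
grip_width: 0.0699
```

>>> arm_command:
  targets:
    - [6,2,0,0,7]
    - [12,4,0,0,7]
    - [17,6,0,0,7]
    - [20,8,0,0,7]
    - [22,12,0,0,7]

```text
time: 38.28
position: [0.3919, 0.3249, 0.2168]
tool_rot: [-0.033, 0.999, 0.0, 0.001]
ft_force: [0.1, 0.5, -0.3]
grip_width: 0.0699
```

>>> arm_command:
  targets:
    - [0,6,0,0,7]
    - [0,10,0,0,7]
    - [0,10,0,0,7]
    - [0,10,0,0,7]

```text
time: 38.78
position: [0.3864, 0.4242, 0.2158]
tool_rot: [-0.034, 0.999, -0.0, 0.0]
ft_force: [0.4, 0.1, 0.2]
grip_width: 0.0698
```

```bash
python3 - <<'E'
from h import *
snap('top','top9'); snap('scene','scene9')
a=cv2.resize(cv2.imread('pics/top9.png')[85:235,100:420],(800,375),interpolation=cv2.INTER_CUBIC)
cv2.imwrite('pics/top9c.png',a)
a=cv2.imread('pics/scene9.png')[130:310,130:450]
cv2.imwrite('pics/scene9c.png',cv2.resize(a,(800,450),interpolation=cv2.INTER_CUBIC))
print(robot.get_obs()['position'],robot.get_obs()['time'])
E
```

```text
[0.38669787 0.42358809 0.21551675] 38.875
```

View pics/top9c.png

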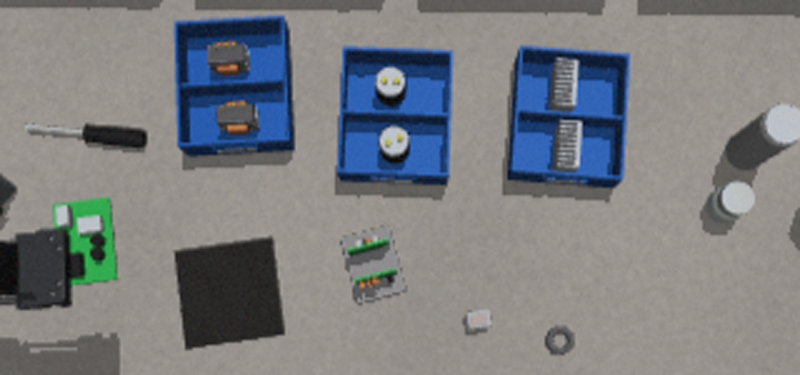

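View pics/scene9c.png

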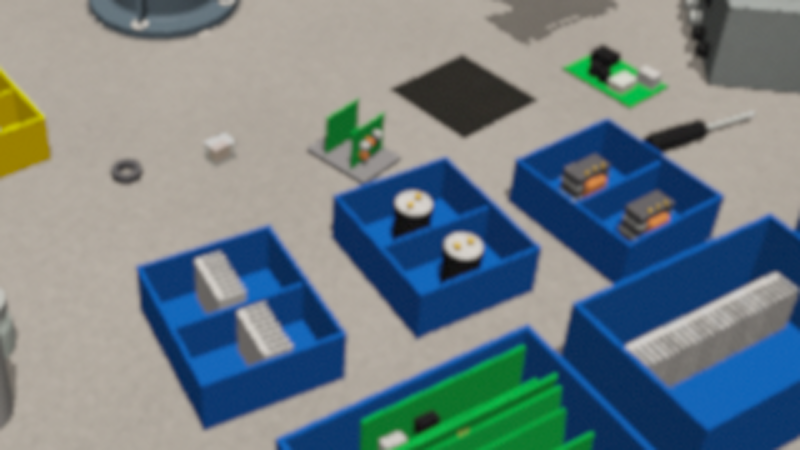

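All three loose parts stand upright in the near halves next to their own kind: the transformer at (237,117), the capacitor at (394,142) and the heatsink at (568,145) in the top crop. I check the heights, then hand in.

```bash
python3 - <<'E'
from m3 import *
w,p=cloud('top9');z=w[...,2]
for n,(u,v),(lo,hi),R in [('sink',(327,143),(.05,.06),12),('cap',(257,142),(.048,.058),9),('transf',(195,132),(.04,.055),11)]:
    m=np.zeros(z.shape,bool);m[v-R:v+R,u-R:u+R]=True; rect(w,m&(z>lo)&(z<hi),n)
o=robot.get_obs();print(o['position'],o['grip_width'],o['ft_force'],o['time'])
robot.hand_in()
E
```

```text
sink 135 c [ 585.9 -206.5] sz [59.1 86.4] long yaw 171.4 z [50.7 55.3 59.4]
cap 107 c [588.8  12.8] sz [38.6 35.3] long yaw 0.4 z [49.2 54.7 57.4]
transf 139 c [608.7 214.4] sz [64.7 49.5] long yaw 16.1 z [41.2 48.1 53.5]
[0.38669787 0.42358809 0.21551675] 0.07004905131437629 [-0.24553604 -0.30393875  0.41882552] 38.875
the job is handed in; nothing more can be done
```

The job is done and handed in at 38.9 s: the heatsink, capacitor and transformer each stand upright in the empty near half of the bin that holds their kind.

- **Heatsink:** I lifted it out by its ends, stood it on the mat and let go. Then I took it across its thickness and set it in its bin. The first set-down was lined up but turned half round compared with the fixed heatsink, so I picked it up again in the bin and turned it.
- **Capacitor and transformer:** I lowered each one until the wrist force showed light contact with the bin floor, about 5–6 N, then released. The heatsink was set down the same way.

**Last checks:**
- The final top and scene pictures show all three parts upright beside their own kind, with the two heatsinks matching. The things meant to be left alone look unmoved.
- The top-camera heights agree with parts standing on the 4 mm bin floor: medians of 55 mm for the heatsink, 55 mm for the capacitor and 48 mm for the transformer.
- The heatsink and transformer outlines from that check came out too large (86 x 59 mm and 65 x 50 mm). Bin-wall points got into the samples, so those centres and angles are not usable. I relied on the gripper poses at release instead, which put both near the middle of their half-bins.
- The arm was clear of everything at hand-in, with the wrist force near zero.

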